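# Rack the hot-air nozzles by size

## Task

Put the four square hot-air nozzles back on the nozzle rack, one on each brass post, pushed down flat on the rack with their square mouths up, in order of size: the smallest on the post nearest the hot-air handpiece, the largest on the post farthest from it. Do not shift the opened phone, and let go of everything at the end.

Things in the scene. Friction and masses are not known exactly. Their poses are not given: they have to be found in the camera images.
- nozzle_12: Smallest of four steel hot-air nozzles standing on the blue mat, dark square mouth up; 50 mm tall. Grip its square skirt, 12 x 12 mm, walls upright from 28 to 50 mm above the foot. Below: funnel, then round collar 26 mm wide (0-21 mm), open underneath: bore 22 mm, 18 mm deep; small clamp screw on its -x side. Origin: centre of the foot; z up the axis, x, y square to the skirt. 35-95 g. Turn about z is free.
- nozzle_20: Second smallest of four steel hot-air nozzles standing on the blue mat, dark square mouth up; 50 mm tall. Grip its square skirt, 20 x 20 mm, walls upright from 28 to 50 mm above the foot. Below: funnel, then round collar 26 mm wide (0-21 mm), open underneath: bore 22 mm, 18 mm deep; small clamp screw on its -x side. Origin: centre of the foot; z up the axis, x, y square to the skirt. 35-95 g. Turn about z is free.
- nozzle_28: Second largest of four steel hot-air nozzles standing on the blue mat, dark square mouth up; 50 mm tall. Grip its square skirt, 28 x 28 mm, walls upright from 28 to 50 mm above the foot. Below: funnel, then round collar 26 mm wide (0-21 mm), open underneath: bore 22 mm, 18 mm deep; small clamp screw on its -x side. Origin: centre of the foot; z up the axis, x, y square to the skirt. 35-95 g. Turn about z is free.
- nozzle_36: Largest of four steel hot-air nozzles standing on the blue mat, dark square mouth up; 50 mm tall. Grip its square skirt, 36 x 36 mm, walls upright from 28 to 50 mm above the foot. Below: funnel, then round collar 26 mm wide (0-21 mm), open underneath: bore 22 mm, 18 mm deep; small clamp screw on its -x side. Origin: centre of the foot; z up the axis, x, y square to the skirt. 35-95 g. Turn about z is free.
- post_a: One of four identical brass posts, 66 mm apart in a straight row on the dark rack; which stands where in the row varies. 9 mm thick, 15 mm tall, tapered tip; a nozzle collar drops over it until its foot rests on the rack plate. Origin: post's foot, on the plate's upper face (10 mm above the table). y along the row, x across, z up. A lip 8 mm above the plate runs 32 mm to +x of the row. Fixed.
- post_b: One of four identical brass posts, 66 mm apart in a straight row on the dark rack; which stands where in the row varies. 9 mm thick, 15 mm tall, tapered tip; a nozzle collar drops over it until its foot rests on the rack plate. Origin: post's foot, on the plate's upper face (10 mm above the table). y along the row, x across, z up. A lip 8 mm above the plate runs 32 mm to +x of the row. Fixed.
- post_c: One of four identical brass posts, 66 mm apart in a straight row on the dark rack; which stands where in the row varies. 9 mm thick, 15 mm tall, tapered tip; a nozzle collar drops over it until its foot rests on the rack plate. Origin: post's foot, on the plate's upper face (10 mm above the table). y along the row, x across, z up. A lip 8 mm above the plate runs 32 mm to +x of the row. Fixed.
- post_d: One of four identical brass posts, 66 mm apart in a straight row on the dark rack; which stands where in the row varies. 9 mm thick, 15 mm tall, tapered tip; a nozzle collar drops over it until its foot rests on the rack plate. Origin: post's foot, on the plate's upper face (10 mm above the table). y along the row, x across, z up. A lip 8 mm above the plate runs 32 mm to +x of the row. Fixed.
- handpiece: Black hot-air handpiece with steel barrel in a low steel cradle (75 x 70 mm), in line with the posts off either end of the row; a round tip cleaner (68 mm wide, 42 mm tall) stands off the other end. Origin: centre of the cradle's underside, on the mat, 120 mm from the nearest post. It lies along x from -62 to 165 mm, 40 mm thick, top 72 mm up. Fixed.
- phone: Smartphone with its back off, battery and circuit board showing, lying on the mat among the nozzles: 147 (along its x) x 71.5 (along its y) x 8 mm. Origin: centre of its underside. Loose; not to be shifted.

How it is judged:
At the end, for the whole second after the job is handed in: Each nozzle sits upright (within 0.12 rad) on a post with its foot on the rack plate (within 4 mm in height, axis within 10 mm of the post's), the sizes growing post by post from the handpiece: 12, 20, 28, 36 mm; all are released and at rest, and the phone lies within 20 mm of where it was (((horizontal distance between nozzle_12 and post_a below 0.01 m and z of nozzle_12 in the frame of post_a between -0.004 and 0.004 m) or (horizontal distance between nozzle_12 and post_b below 0.01 m and z of nozzle_12 in the frame of post_b between -0.004 and 0.004 m) or (horizontal distance between nozzle_12 and post_c below 0.01 m and z of nozzle_12 in the frame of post_c between -0.004 and 0.004 m) or (horizontal distance between nozzle_12 and post_d below 0.01 m and z of nozzle_12 in the frame of post_d between -0.004 and 0.004 m)) and horizontal distance between nozzle_12 and handpiece between 0.095 and 0.145 m and angle between each of nozzle_12, nozzle_20, nozzle_28, nozzle_36's own z axis and vertical below 0.12 rad and linear speed of each of nozzle_12, nozzle_20, nozzle_28, nozzle_36 below 0.02 m/s and angular speed of each of nozzle_12, nozzle_20, nozzle_28, nozzle_36 below 0.2 rad/s and ((horizontal distance between nozzle_20 and post_a below 0.01 m and z of nozzle_20 in the frame of post_a between -0.004 and 0.004 m) or (horizontal distance between nozzle_20 and post_b below 0.01 m and z of nozzle_20 in the frame of post_b between -0.004 and 0.004 m) or (horizontal distance between nozzle_20 and post_c below 0.01 m and z of nozzle_20 in the frame of post_c between -0.004 and 0.004 m) or (horizontal distance between nozzle_20 and post_d below 0.01 m and z of nozzle_20 in the frame of post_d between -0.004 and 0.004 m)) and horizontal distance between nozzle_20 and handpiece between 0.161 and 0.211 m and ((horizontal distance between nozzle_28 and post_a below 0.01 m and z of nozzle_28 in the frame of post_a between -0.004 and 0.004 m) or (horizontal distance between nozzle_28 and post_b below 0.01 m and z of nozzle_28 in the frame of post_b between -0.004 and 0.004 m) or (horizontal distance between nozzle_28 and post_c below 0.01 m and z of nozzle_28 in the frame of post_c between -0.004 and 0.004 m) or (horizontal distance between nozzle_28 and post_d below 0.01 m and z of nozzle_28 in the frame of post_d between -0.004 and 0.004 m)) and horizontal distance between nozzle_28 and handpiece between 0.227 and 0.277 m and ((horizontal distance between nozzle_36 and post_a below 0.01 m and z of nozzle_36 in the frame of post_a between -0.004 and 0.004 m) or (horizontal distance between nozzle_36 and post_b below 0.01 m and z of nozzle_36 in the frame of post_b between -0.004 and 0.004 m) or (horizontal distance between nozzle_36 and post_c below 0.01 m and z of nozzle_36 in the frame of post_c between -0.004 and 0.004 m) or (horizontal distance between nozzle_36 and post_d below 0.01 m and z of nozzle_36 in the frame of post_d between -0.004 and 0.004 m)) and horizontal distance between nozzle_36 and handpiece between 0.293 and 0.343 m and distance of phone from where it was at the start of the episode below 0.02 m); the robot touches nothing.
It fails at once if the opened phone is shifted by more than 20 mm (distance of phone from where it was at the start of the episode above 0.02 m).
It also fails if it takes over 96 s, if anything falls off the work surface, if the arm or the gripper's body presses on something with over 40 N, if the wrist force passes 120 N, or if a joint passes its speed limit or range.

## Robot

A 7-joint arm with a two-finger parallel gripper is mounted at the origin on the work surface. World frame = base frame: x ahead of the robot, y to its left, z up, the work surface at z = 0. Lengths are in m, angles in rad, forces in N, time in s.
With the tool pointing down it reaches from about 0.425 to 1.025 m from the base axis. Payload 9.4 kg.
Tool frame: the origin (TCP) lies midway between the tips of the shut fingers; the grasp point (between the pads) lies 19 mm behind it; z points along the fingers, y is the line along which they close (so a half turn about z gives the same grasp; the last joint's range is limited). The gripper opens to 93 mm and grips with 3 to 60 N. Pads are 15 mm wide; open, the fingers measure 128 mm over their backs; the gripper's body (75 mm by 188 mm) begins 65 mm behind the grasp point.
Start: joints at [1.108, 0.599, -0.003, 1.599, 0.002, 0.943, -0.08], TCP at [0.273, -0.672, 0.219] pointing down, gripper open.
Joint ranges: [-2.57, 2.57], [-0.35, 1.97], [-1.29, 1.29], [0.11, 2.56], [-1.05, 4.19], [0.11, 1.86], [-2.63, 2.63]. Speed limits (rad/s): [2.22, 2.22, 3.01, 3.01, 3.14, 3.14, 3.14].

## Interface

Orientations are given as a unit quaternion [x, y, z, w].
In Python, from rig import sense, capture, env gives the robot as it stands.
- The arm moves only by the tool arm_command, never from a script. Its arguments are lists of equal length, an entry for each row: "claw": the finger opening in m, from 0 to 0.093; "translation": the shift along the world's x, y, z in m, a list of three; "delta_rot": the turn, a rotation vector about the world's x, y, z in rad, a list of three. A call has 1 to 20 rows; each row shifts and turns the commanded pose from where the row before left it; what a row does not reach is not made up. A row lasts 1/12 s, in which the tool goes at most 41.7 mm and 7.16 degrees, less where a joint would pass 70% of its speed; a pose out of reach is approached as far as the arm can. A call with a gripper value outside its range is refused whole. The fingers move at their own pace and stop on an object; "newtons" is the grip in N (left out, the last holds). Time passes only in rows, so rows that do not move let the fingers close. It gives the time, the measured TCP pose, the force, the opening and the grip force at its end, in the units of the state.
- sense(): the state, without advancing time (a new reading comes with each control period).
- capture(name): name is "scene" or "top" or "wrist"; returns a dict with "color" (480x640x3 uint8, red, green, blue), "fx", "fy", "cx", "cy" (pixels), "eye" and "rotation" of the camera in the world. Camera axes: x right, y down, z forward; pixel columns grow to the right and rows downward; lengths in m; the calibration is good to about 2 mm. A picture is of the moment at which its call begins. There is no depth.
- env.sign_off(): hands the job in; it is judged then, once.
The state is a dict: "time_s": time; "joint_pos": joint angles; "qd": joint speeds; "effort": joint torques, N m; "ee_pos": TCP position; "orientation": TCP orientation; "ft_force": force on the tool from outside, world axes, zero at the start; "wrist_torque": the same for the moment, N m; "width": finger opening in m; "gripper_force": force on a finger pad.
Only numpy, scipy, OpenCV 4.12 (cv2) and the standard library are available. Lean on these libraries where they do the work, as an engineer would, in place of code of your own. Each camera call takes 0.05 s, during which the arm holds its last target. There are 200 camera calls.

## Working session

There is one attempt and no reset: what is moved stays moved. The work goes in short steps, Python scripts to look and compute and a tool call to move; the robot and the scene stay as the last step left them, time stands still between calls to the robot, and variables do not carry over. Pictures are saved under pics/ and viewed, at most 14 in all, crops included, and the job is handed in when it is done.

Besides the shell and the picture viewer there is one more tool, called after "Call:" as name(argument=value, ...), one argument or row to a line, values as JSON. arm_command: Moves the arm, as the interface text tells. Its arguments: {"type":"object","properties":{"claw":{"type":"array","items":{"type":"number"}},"translation":{"type":"array","items":{"type":"array","items":{"type":"number"}}},"delta_rot":{"type":"array","items":{"type":"array","items":{"type":"number"}}},"newtons":{"type":"number"}},"required":["claw","translation","delta_rot"]}

```bash
mkdir -p pics; cat > h.py <<'E'
import numpy as np, cv2
from rig import sense, capture, env
def snap(n,f):
    c=capture(n); cv2.imwrite('pics/'+f,cv2.cvtColor(c['color'],cv2.COLOR_RGB2BGR)); np.save('pics/'+f+'.npy',c,allow_pickle=True); return c
def ray(c,u,v,z):
    R=np.array(c['rotation']).reshape(3,3); d=R@np.array([(u-c['cx'])/c['fx'],(v-c['cy'])/c['fy'],1]); e=np.array(c['eye']); return (e+d*(z-e[2])/d[2])
E
python3 - <<'E'
from h import *
for n in('scene','top'):
    c=snap(n,n+'0.png'); print(n,c['fx'],c['cx'],c['cy'],c['eye'],c['rotation'])
print(sense())
E
```

```text
scene 506.1169629268117 309.1295491983291 240.69406677630678 [ 1.26394661 -0.19904466  0.61531178] [ 0.73018817  0.52748349 -0.26204602 -0.34629219]
top 622.8594357291353 311.4364613842082 239.79468988091793 [0.48383362 0.00505359 1.1098934 ] [-0.69849678  0.71434274 -0.03471202  0.02473403]
{'time_s': 0.1, 'joint_pos': array([ 1.1082807 ,  0.60009102, -0.00250025,  1.60002054,  0.00181856,
        0.94292083, -0.07977515]), 'qd': array([ 0.00072703, -0.00047363,  0.00065368, -0.00139604,  0.00103842,
       -0.00123985,  0.00042032]), 'effort': array([ 4.33534733e-03, -7.66555381e+01,  1.50222737e+00, -2.52936548e+01,
       -5.22382976e-02,  1.35719881e-02,  1.11046650e-04]), 'ee_pos': array([ 0.27262393, -0.67132586,  0.21782428]), 'orientation': array([ 9.81445045e-01,  1.91742290e-01, -2.21644384e-04, -6.84369012e-04]), 'ft_force': array([-0.10231179,  0.60600195, -0.07166128]), 'wrist_torque': array([-0.01163583, -0.00344988,  0.01970917]), 'gripper_force': 0.0, 'width': 0.0932298207909929}
```

View pics/top0.png

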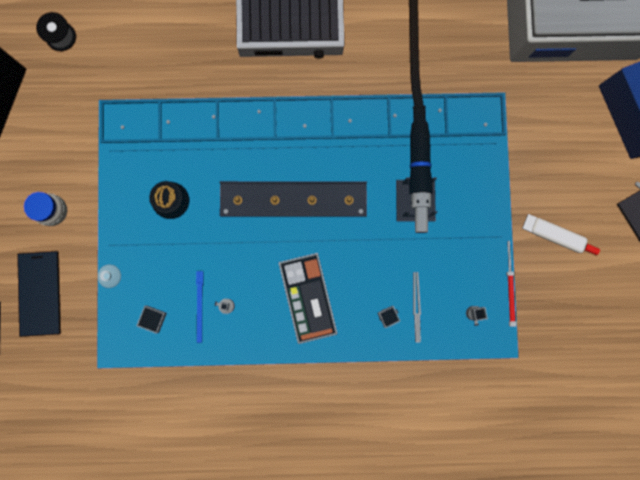

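View pics/scene0.png

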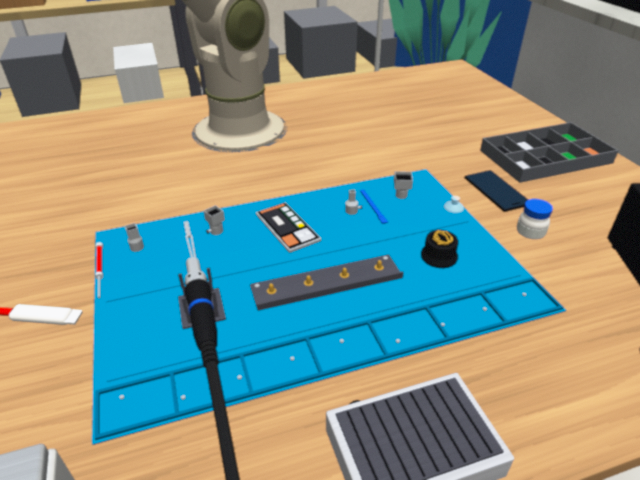

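The top view shows, left to right: nozzle 36 at (152,319), 12 at (226,306), phone at (308,298), 28 at (389,317) and 20 at (479,314). The posts are at (238..349,200), with the handpiece on the right at (417,200). I'll enlarge the nozzles.

```bash
sed -i 's/R=np.array(c\[.rotation.\]).reshape(3,3)/R=Rot.from_quat(c["rotation"]).as_matrix()/; 1a from scipy.spatial.transform import Rotation as Rot' h.py
python3 - <<'E'
from h import *
c=np.load('pics/top0.png.npy',allow_pickle=True).item(); im=cv2.imread('pics/top0.png')
t=[]
for n,(u,v) in dict(n36=(152,319),n12=(226,306),n28=(389,317),n20=(479,314)).items():
    t.append(cv2.resize(im[v-18:v+18,u-25:u+25],(400,288),interpolation=cv2.INTER_CUBIC)); print(n,ray(c,u,v,.05).round(4))
cv2.imwrite('pics/crop.png',np.vstack([np.hstack(t[:2]),np.hstack(t[2:])]))
hsv=cv2.cvtColor(im,cv2.COLOR_BGR2HSV)
m=cv2.inRange(hsv,(8,100,80),(30,255,255)); m[:185]=0;m[215:]=0;m[:,:225]=0;m[:,360:]=0
n,l,s,ce=cv2.connectedComponentsWithStats(m)
for k in range(1,n): print(s[k],ce[k],ray(c,*ce[k],.02).round(4))
print('hp',ray(c,417,200,.01),'phone',ray(c,308,298,.008))
E
```

```text
n36 [0.4451 0.2606 0.05  ]
n12 [0.4639 0.136  0.05  ]
n28 [ 0.439  -0.1392  0.05  ]
n20 [ 0.4405 -0.2923  0.05  ]
[234 196   8   9  59] [237.47457627 199.93220339] [0.6489 0.1174 0.02  ]
[270 196  10   9  62] [274.40322581 199.91935484] [0.6475 0.0523 0.02  ]
[308 196   9   9  59] [311.57627119 199.86440678] [ 0.6463 -0.0133  0.02  ]
[345 196   8   9  58] [348.5        199.86206897] [ 0.6449 -0.0785  0.02  ]
hp [ 0.64355503 -0.20169008  0.01      ] phone [ 0.47380717 -0.00316126  0.008     ]
```

View pics/crop.png

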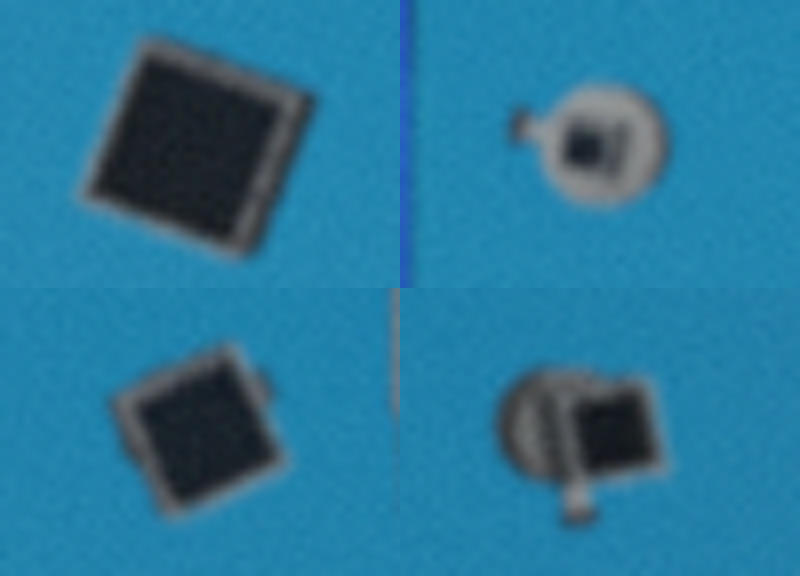

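The crops show clear dark square mouths. Their centres are at about (200,148), (583-400,145), (210,432-288) and (615-400,430-288). I'll fit rectangles to them.

```bash
python3 - <<'E'
from h import *
c=np.load('pics/top0.png.npy',allow_pickle=True).item(); im=cv2.imread('pics/top0.png')
for n,(u,v),(a,b) in [('n36',(152,319),(190,148)),('n12',(226,306),(183,145)),('n28',(389,317),(210,144)),('n20',(479,314),(215,142))]:
    g=cv2.resize(im[v-18:v+18,u-25:u+25],(400,288),interpolation=cv2.INTER_CUBIC).max(2)
    m=(g<78).astype(np.uint8); m=cv2.morphologyEx(m,cv2.MORPH_OPEN,np.ones((9,9)))
    k,l,s,ce=cv2.connectedComponentsWithStats(m); L=l[b,a]
    cn=cv2.findContours((l==L).astype(np.uint8),0,2)[0][0]; r=cv2.minAreaRect(cn)
    P=[ray(c,u-25+(x+.5)/8-.5,v-18+(y+.5)/8-.5,.05) for x,y in cv2.boxPoints(r)]
    d=P[1]-P[0]; print(n,L,np.round(r[1],0),np.mean(P,0).round(4),'yaw',np.degrees(np.arctan2(d[1],d[0])).round(1)%90)
R=Rot.from_quat(sense()['orientation']).as_matrix();print(R[:,1])
E
```

```text
n36 1 [154. 154.] [0.445  0.2636 0.05  ] yaw 68.4
n12 1 [34. 35.] [0.4639 0.14   0.05  ] yaw 88.7
n28 1 [114. 116.] [ 0.4398 -0.1389  0.05  ] yaw 24.299999999999997
n20 1 [77. 76.] [ 0.4413 -0.2939  0.05  ] yaw 9.799999999999997
[ 0.37636874 -0.92646885 -0.00142834]
```

Call:
arm_command(
  claw=[0.05,0.05,0.05,0.05,0.05,0.05,0.05,0.05,0.05,0.05,0.05,0.05,0.05,0.05,0.05],
  translation=[
    [0.012,0.027,-0.005],
    [0.012,0.027,-0.005],
    [0.012,0.027,-0.005],
    [0.012,0.027,-0.005],
    [0.012,0.027,-0.005],
    [0.012,0.027,-0.005],
    [0.012,0.027,-0.005],
    [0.012,0.027,-0.005],
    [0.012,0.027,-0.005],
    [0.012,0.027,-0.005],
    [0.012,0.027,-0.005],
    [0.012,0.027,-0.005],
    [0.012,0.027,-0.005],
    [0.012,0.027,-0.005],
    [0,0,0],
  ],
  delta_rot=[
    [0,0,0.097],
    [0,0,0.097],
    [0,0,0.097],
    [0,0,0.097],
    [0,0,0.097],
    [0,0,0.097],
    [0,0,0.097],
    [0,0,0.097],
    [0,0,0.097],
    [0,0,0.097],
    [0,0,0.097],
    [0,0,0.097],
    [0,0,0.097],
    [0,0,0.097],
    [0,0,0],
  ],
  newtons=20,
)

```text
time_s: 1.35
ee_pos: [0.443, -0.288, 0.148]
orientation: [0.639, 0.77, 0.001, -0.001]
ft_force: [-0.2, -0.1, 1.0]
width: 0.0499
gripper_force: 0.0
```

```bash
cat > look.py <<'E'
from h import *
import sys
f=sys.argv[1]; c=snap('wrist',f); s=sense(); R=Rot.from_quat(s['orientation']).as_matrix()
print(s['time_s'],s['ee_pos'].round(4),'yaw',np.degrees(np.arctan2(R[1,1],R[0,1])).round(1),'z',R[:,2].round(3),s['width'],c['eye'],c['fx'],c['cx'],c['cy'])
E
python3 look.py w20.png
```

```text
1.4 [ 0.4419 -0.2908  0.1482] yaw 10.2 z [-0.     0.002 -1.   ] 0.049999593529236906 [ 0.42775051 -0.20787455  0.31363832] 347.8511398907192 314.81227000727824 235.2441237310501
```

View pics/w20.png

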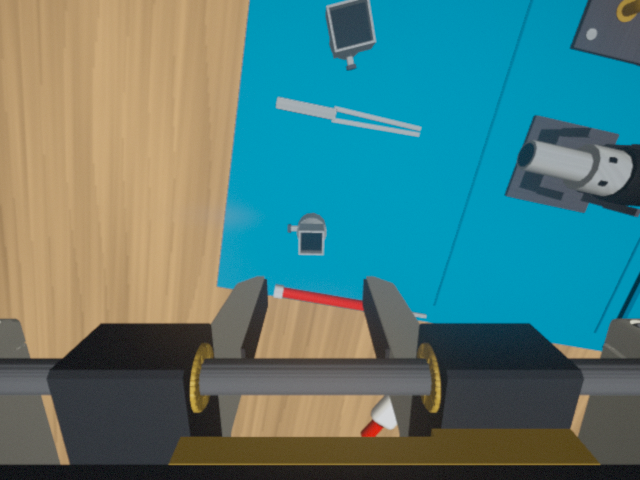

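The wrist view shows nozzle 20's mouth at (311,242), square to the fingers. Nozzle 28's mouth is at (351,26).

```bash
python3 - <<'E'
from h import *
c=np.load('pics/w20.png.npy',allow_pickle=True).item()
print(ray(c,311,243,.05),ray(c,351,25,.05))
E
```

```text
[ 0.44127388 -0.29378837  0.05      ] [ 0.4394605  -0.13786227  0.05      ]
```

Call:
arm_command(
  claw=[0.05,0.05,0.05,0.05,0.05,0.05,0.05,0.05,0.01,0.01,0.01,0.01,0.01,0.01,0.01],
  translation=[
    [0,0,-0.02],
    [0,0,-0.02],
    [0,0,-0.02],
    [0,0,-0.02],
    [0,0,-0.02],
    [0,0,-0.018],
    [0,0,0],
    [0,0,0],
    [0,0,0],
    [0,0,0],
    [0,0,0],
    [0,0,0],
    [0,0,0],
    [0,0,0],
    [0,0,0],
  ],
  delta_rot=[
    [0,0,0],
    [0,0,0],
    [0,0,0],
    [0,0,0],
    [0,0,0],
    [0,0,0],
    [0,0,0],
    [0,0,0],
    [0,0,0],
    [0,0,0],
    [0,0,0],
    [0,0,0],
    [0,0,0],
    [0,0,0],
    [0,0,0],
  ],
)

```text
time_s: 2.65
ee_pos: [0.4411, -0.294, 0.0312]
orientation: [0.643, 0.766, -0.0, 0.0]
ft_force: [-0.2, 0.1, 5.8]
width: 0.0197
gripper_force: 20.0
```

Call:
arm_command(
  claw=[0.01,0.01,0.01,0.01,0.01,0.01,0.01,0.01,0.01,0.01,0.01,0.01,0.01,0.01,0.01,0.01,0.01,0.01,0.01],
  translation=[
    [0,0,0.015],
    [0,0,0.02],
    [0,0,0.02],
    [0,0,0.02],
    [0.017,0.0234,0],
    [0.017,0.0234,0],
    [0.017,0.0234,0],
    [0.017,0.0234,0],
    [0.017,0.0234,0],
    [0.017,0.0234,0],
    [0.017,0.0234,0],
    [0.017,0.0234,0],
    [0.017,0.0234,0],
    [0.017,0.0234,0],
    [0.017,0.0234,0],
    [0.0185,0.0234,0],
    [0,0,0],
    [0,0,0],
    [0,0,0],
  ],
  delta_rot=[
    [0,0,0],
    [0,0,0],
    [0,0,0],
    [0,0,0],
    [0,0,0],
    [0,0,0],
    [0,0,0],
    [0,0,0],
    [0,0,0],
    [0,0,0],
    [0,0,0],
    [0,0,0],
    [0,0,0],
    [0,0,0],
    [0,0,0],
    [0,0,0],
    [0,0,0],
    [0,0,0],
    [0,0,0],
  ],
)

```text
time_s: 4.23
ee_pos: [0.6456, -0.0134, 0.1052]
orientation: [0.643, 0.766, -0.001, -0.0]
ft_force: [0.0, -0.1, 0.2]
width: 0.02
gripper_force: 20.0
```

```bash
python3 look.py w20b.png
```

```text
4.2833 [ 0.6454 -0.0141  0.1053] yaw 9.9 z [-0.001 -0.001 -1.   ] 0.01987298006468028 [0.6316296  0.0675461  0.27063072] 347.8511398907192 314.81227000727824 235.2441237310501
```

View pics/w20b.png

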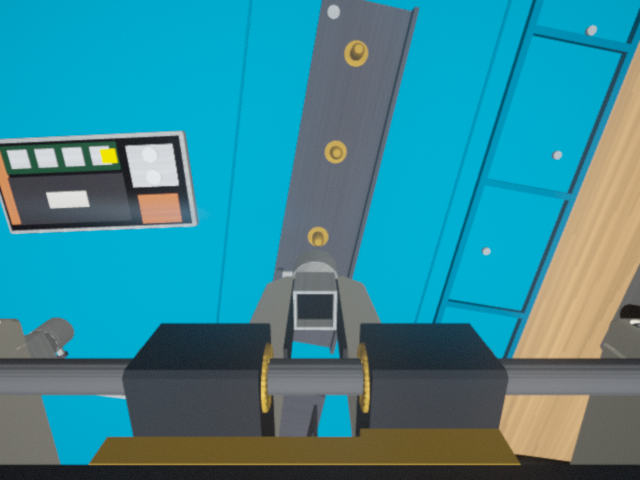

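The wrist view shows nozzle 20 held straight. Post flanges are visible at (356,54), (336,152) and (318,237).

```bash
python3 - <<'E'
from h import *
c=np.load('pics/w20b.png.npy',allow_pickle=True).item()
for p in[(356,54),(336,152),(318,237)]: print(ray(c,*p,.011).round(4))
t=np.load('pics/top0.png.npy',allow_pickle=True).item()
for u in (237.5,274.4,311.6,348.5): print(ray(t,u,199.9,.011).round(4))
E
```

```text
[0.6504 0.1191 0.011 ]
[0.6495 0.0536 0.011 ]
[ 0.648  -0.0124  0.011 ]
[0.6503 0.1182 0.011 ]
[0.6489 0.0527 0.011 ]
[ 0.6475 -0.0135  0.011 ]
[ 0.6462 -0.0792  0.011 ]
```

Call:
arm_command(
  claw=[0.01,0.01,0.01,0.01,0.01,0.01,0.01,0.01,0.01,0.01],
  translation=[
    [0.002,0.001,0],
    [0,0,-0.015],
    [0,0,-0.015],
    [0,0,-0.008],
    [0,0,-0.008],
    [0,0,-0.007],
    [0,0,-0.006],
    [0,0,-0.005],
    [0,0,0],
    [0,0,0],
  ],
  delta_rot=[
    [0,0,0],
    [0,0,0],
    [0,0,0],
    [0,0,0],
    [0,0,0],
    [0,0,0],
    [0,0,0],
    [0,0,0],
    [0,0,0],
    [0,0,0],
  ],
)

```text
time_s: 5.12
ee_pos: [0.6483, -0.0119, 0.0415]
orientation: [0.643, 0.766, -0.0, -0.0]
ft_force: [0.4, 0.3, -0.3]
width: 0.02
gripper_force: 20.0
```

Call:
arm_command(
  claw=[0.035,0.035,0.035,0.035,0.06,0.06,0.06,0.06,0.06,0.06,0.06,0.06,0.06,0.06,0.06,0.06,0.06,0.06,0.06],
  translation=[
    [0,0,0],
    [0,0,0],
    [0,0,0],
    [0,0,0.01],
    [0,0,0.02],
    [0,0,0.035],
    [0,0,0.035],
    [-0.0209,-0.0127,0],
    [-0.0209,-0.0127,0],
    [-0.0209,-0.0127,0],
    [-0.0209,-0.0127,0],
    [-0.0209,-0.0127,0],
    [-0.0209,-0.0127,0],
    [-0.0209,-0.0127,0],
    [-0.0209,-0.0127,0],
    [-0.0209,-0.0127,0],
    [-0.0209,-0.0127,0],
    [0,0,0],
    [0,0,0],
  ],
  delta_rot=[
    [0,0,0],
    [0,0,0],
    [0,0,0],
    [0,0,0],
    [0,0,0],
    [0,0,0],
    [0,0,0],
    [0,0,0.025],
    [0,0,0.025],
    [0,0,0.025],
    [0,0,0.025],
    [0,0,0.025],
    [0,0,0.025],
    [0,0,0.025],
    [0,0,0.025],
    [0,0,0.025],
    [0,0,0.025],
    [0,0,0],
    [0,0,0],
  ],
)

```text
time_s: 6.7
ee_pos: [0.4387, -0.1398, 0.1425]
orientation: [0.544, 0.839, -0.0, 0.001]
ft_force: [0.8, 1.0, 0.4]
width: 0.06
gripper_force: 0.0
```

```bash
python3 look.py w28.png
```

```text
6.75 [ 0.44   -0.1392  0.1425] yaw 24.2 z [ 0.002 -0.001 -1.   ] 0.06017671420477646 [ 0.40498137 -0.06478945  0.30781684] 347.8511398907192 314.81227000727824 235.2441237310501
```

View pics/w28.png

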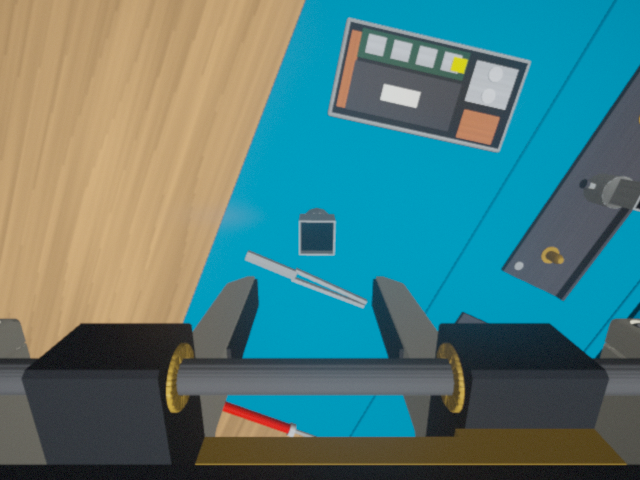

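Nozzle 28 is at (317,238), square between the fingers, and nozzle 20 stands on its post. I'll grasp 28.

Call:
arm_command(
  claw=[0.06,0.06,0.06,0.06,0.06,0.06,0.06,0.06,0.02,0.02,0.02,0.02,0.02,0.02,0.02],
  translation=[
    [0,0,-0.02],
    [0,0,-0.02],
    [0,0,-0.02],
    [0,0,-0.02],
    [0,0,-0.02],
    [0,0,-0.012],
    [0,0,0],
    [0,0,0],
    [0,0,0],
    [0,0,0],
    [0,0,0],
    [0,0,0],
    [0,0,0],
    [0,0,0],
    [0,0,0],
  ],
  delta_rot=[
    [0,0,0],
    [0,0,0],
    [0,0,0],
    [0,0,0],
    [0,0,0],
    [0,0,0],
    [0,0,0],
    [0,0,0],
    [0,0,0],
    [0,0,0],
    [0,0,0],
    [0,0,0],
    [0,0,0],
    [0,0,0],
    [0,0,0],
  ],
)

```text
time_s: 8.0
ee_pos: [0.4395, -0.1391, 0.0299]
orientation: [0.543, 0.84, 0.0, 0.0]
ft_force: [-0.6, 0.5, 5.9]
width: 0.0278
gripper_force: 20.0
```

Call:
arm_command(
  claw=[0.02,0.02,0.02,0.02,0.02,0.02,0.02,0.02,0.02,0.02,0.02,0.02,0.02,0.02,0.02,0.02,0.02],
  translation=[
    [0,0,0.015],
    [0,0,0.02],
    [0,0,0.02],
    [0,0,0.02],
    [0.0209,0.0192,0],
    [0.0209,0.0192,0],
    [0.0209,0.0192,0],
    [0.0209,0.0192,0],
    [0.0209,0.0192,0],
    [0.0209,0.0192,0],
    [0.0209,0.0192,0],
    [0.0209,0.0192,0],
    [0.0209,0.0192,0],
    [0.0209,0.0192,0],
    [0,0,0],
    [0,0,0],
    [0,0,0],
  ],
  delta_rot=[
    [0,0,0],
    [0,0,0],
    [0,0,0],
    [0,0,0],
    [0,0,0],
    [0,0,0],
    [0,0,0],
    [0,0,0],
    [0,0,0],
    [0,0,0],
    [0,0,0],
    [0,0,0],
    [0,0,0],
    [0,0,0],
    [0,0,0],
    [0,0,0],
    [0,0,0],
  ],
)

```text
time_s: 9.42
ee_pos: [0.6473, 0.0524, 0.104]
orientation: [0.543, 0.84, -0.001, -0.0]
ft_force: [0.0, 0.4, -1.3]
width: 0.0279
gripper_force: 20.0
```

Call:
arm_command(
  claw=[0.02,0.02,0.02,0.02,0.02,0.02,0.02,0.02,0.02,0.02],
  translation=[
    [0.0015,0.001,0],
    [0,0,-0.015],
    [0,0,-0.015],
    [0,0,-0.008],
    [0,0,-0.008],
    [0,0,-0.007],
    [0,0,-0.006],
    [0,0,-0.004],
    [0,0,0],
    [0,0,0],
  ],
  delta_rot=[
    [0,0,0],
    [0,0,0],
    [0,0,0],
    [0,0,0],
    [0,0,0],
    [0,0,0],
    [0,0,0],
    [0,0,0],
    [0,0,0],
    [0,0,0],
  ],
)

```text
time_s: 10.25
ee_pos: [0.6499, 0.0542, 0.0417]
orientation: [0.543, 0.84, -0.0, 0.0]
ft_force: [0.1, -0.1, -0.8]
width: 0.028
gripper_force: 20.0
```

Call:
arm_command(
  claw=[0.02,0.043,0.043,0.043,0.043,0.05,0.05,0.05,0.05,0.05,0.05,0.05,0.05,0.05,0.05,0.05,0.05,0.05,0.05,0.05],
  translation=[
    [0,0,-0.001],
    [0,0,0],
    [0,0,0],
    [0,0,0],
    [0,0,0.01],
    [0,0,0.02],
    [0,0,0.035],
    [0,0,0.035],
    [-0.0186,0.0086,0],
    [-0.0186,0.0086,0],
    [-0.0186,0.0086,0],
    [-0.0186,0.0086,0],
    [-0.0186,0.0086,0],
    [-0.0186,0.0086,0],
    [-0.0186,0.0086,0],
    [-0.0186,0.0086,0],
    [-0.0186,0.0086,0],
    [-0.0186,0.0086,0],
    [0,0,0],
    [0,0,0],
  ],
  delta_rot=[
    [0,0,0],
    [0,0,0],
    [0,0,0],
    [0,0,0],
    [0,0,0],
    [0,0,0],
    [0,0,0],
    [0,0,0],
    [0,0,-0.0445],
    [0,0,-0.0445],
    [0,0,-0.0445],
    [0,0,-0.0445],
    [0,0,-0.0445],
    [0,0,-0.0445],
    [0,0,-0.0445],
    [0,0,-0.0445],
    [0,0,-0.0445],
    [0,0,-0.0445],
    [0,0,0],
    [0,0,0],
  ],
)

```text
time_s: 11.92
ee_pos: [0.4635, 0.1407, 0.1415]
orientation: [0.714, 0.7, 0.0, 0.0]
ft_force: [0.3, -0.0, 0.3]
width: 0.0497
gripper_force: 0.0
```

```bash
python3 look.py w12.png
```

```text
11.9667 [0.4644 0.1404 0.1414] yaw -1.2 z [ 0.001  0.    -1.   ] 0.04997474821729103 [0.46495158 0.22274369 0.30696899] 347.8511398907192 314.81227000727824 235.2441237310501
```

View pics/w12.png

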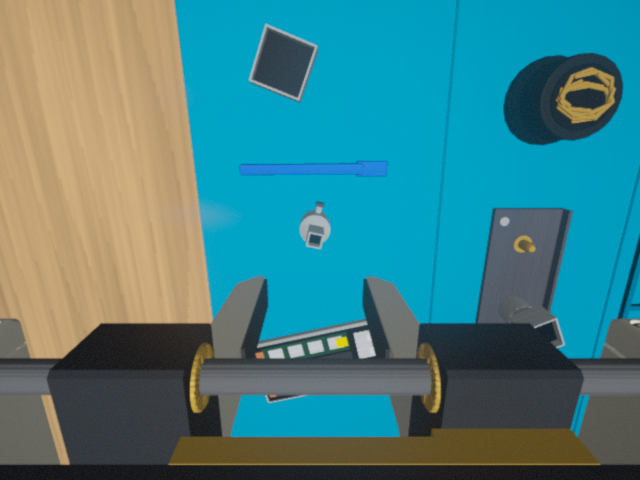

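The view shows nozzle 12's mouth at (315,240), nozzle 36's mouth at (284,63), and nozzle 28 on its post. I'll measure both loose ones.

```bash
python3 - <<'E'
from h import *
c=np.load('pics/w12.png.npy',allow_pickle=True).item(); im=cv2.imread('pics/w12.png')
for n,(u,v) in [('n12',(315,240)),('n36',(284,63))]:
    g=cv2.resize(im[v-32:v+32,u-40:u+40],None,fx=8,fy=8,interpolation=cv2.INTER_CUBIC).max(2)
    m=cv2.morphologyEx((g<80).astype(np.uint8),cv2.MORPH_OPEN,np.ones((9,9)))
    l=cv2.connectedComponents(m)[1]
    cn=cv2.findContours((l==l[256,320]).astype(np.uint8),0,2)[0][0]; r=cv2.minAreaRect(cn)
    P=[ray(c,u-40+(x+.5)/8-.5,v-32+(y+.5)/8-.5,.05) for x,y in cv2.boxPoints(r)]
    d=P[1]-P[0]; print(n,np.round(r[1]),np.mean(P,0).round(4),np.degrees(np.arctan2(d[1],d[0])).round(1)%90)
E
```

```text
n12 [511. 639.] [0.4636 0.1394 0.05  ] 89.0
n36 [294. 420.] [0.4413 0.2663 0.05  ] 68.1
```

```bash
python3 - <<'E'
from h import *
c=np.load('pics/w12.png.npy',allow_pickle=True).item(); im=cv2.imread('pics/w12.png')
for n,(u,v),ts in [('n12',(315,240),(60,90,105)),('n36',(284,63),(50,60,70))]:
  for t in ts:
    g=cv2.resize(im[v-32:v+32,u-40:u+40],None,fx=8,fy=8,interpolation=cv2.INTER_CUBIC).max(2)
    m=cv2.morphologyEx((g<t).astype(np.uint8),cv2.MORPH_OPEN,np.ones((9,9)))
    l=cv2.connectedComponents(m)[1]
    if l[256,320]==0: print(n,t,'no',g[256,320]); continue
    cn=cv2.findContours((l==l[256,320]).astype(np.uint8),0,2)[0][0]; r=cv2.minAreaRect(cn)
    P=[ray(c,u-40+(x+.5)/8-.5,v-32+(y+.5)/8-.5,.05) for x,y in cv2.boxPoints(r)]
    d=P[1]-P[0]; print(n,t,np.round(r[1]),np.mean(P,0).round(4),np.degrees(np.arctan2(d[1],d[0])).round(1)%90)
E
```

```text
n12 60 no 89
n12 90 no 89
n12 105 [80. 62.] [0.4637 0.1405 0.05  ] 78.0
n36 50 no 79
n36 60 no 79
n36 70 no 79
```

Call:
arm_command(
  claw=[0.05,0.05,0.05,0.05,0.05,0.05,0.05,0.05,0.005,0.005,0.005,0.005,0.005,0.005,0.005,0.005],
  translation=[
    [0,0,0],
    [0,0,-0.02],
    [0,0,-0.02],
    [0,0,-0.02],
    [0,0,-0.02],
    [0,0,-0.02],
    [0,0,-0.01],
    [0,0,0],
    [0,0,0],
    [0,0,0],
    [0,0,0],
    [0,0,0],
    [0,0,0],
    [0,0,0],
    [0,0,0],
    [0,0,0],
  ],
  delta_rot=[
    [0,0,-0.11],
    [0,0,-0.11],
    [0,0,0],
    [0,0,0],
    [0,0,0],
    [0,0,0],
    [0,0,0],
    [0,0,0],
    [0,0,0],
    [0,0,0],
    [0,0,0],
    [0,0,0],
    [0,0,0],
    [0,0,0],
    [0,0,0],
    [0,0,0],
  ],
)

```text
time_s: 13.3
ee_pos: [0.4639, 0.1401, 0.0308]
orientation: [0.787, 0.617, 0.0, 0.0]
ft_force: [-1.0, 0.7, 2.8]
width: 0.0118
gripper_force: 20.0
```

Call:
arm_command(
  claw=[0.005,0.005,0.005,0.005,0.005,0.005,0.005,0.005,0.005,0.005,0.005,0.005,0.005,0.005,0.005,0.005,0.005],
  translation=[
    [0,0,0.015],
    [0,0,0.02],
    [0,0,0.025],
    [0,0,0.025],
    [0.0182,-0.0219,0],
    [0.0182,-0.0219,0],
    [0.0182,-0.0219,0],
    [0.0182,-0.0219,0],
    [0.0182,-0.0219,0],
    [0.0182,-0.0219,0],
    [0.0182,-0.0219,0],
    [0.0182,-0.0219,0],
    [0.0182,-0.0219,0],
    [0.0182,-0.0219,0],
    [0,0,0],
    [0,0,0],
    [0,0,0],
  ],
  delta_rot=[
    [0,0,0],
    [0,0,0],
    [0,0,0],
    [0,0,0],
    [0,0,0],
    [0,0,0],
    [0,0,0],
    [0,0,0],
    [0,0,0],
    [0,0,0],
    [0,0,0],
    [0,0,0],
    [0,0,0],
    [0,0,0],
    [0,0,0],
    [0,0,0],
    [0,0,0],
  ],
)

```text
time_s: 14.72
ee_pos: [0.645, -0.0783, 0.1152]
orientation: [0.787, 0.617, -0.0, -0.001]
ft_force: [0.3, 1.0, -0.7]
width: 0.0119
gripper_force: 20.0
```

```bash
python3 look.py w12b.png
```

```text
14.7667 [ 0.6449 -0.0777  0.1154] yaw -13.8 z [-0.001  0.001 -1.   ] 0.011824306144178549 [0.66495231 0.00127033 0.2806421 ] 347.8511398907192 314.81227000727824 235.2441237310501
```

View pics/w12b.png

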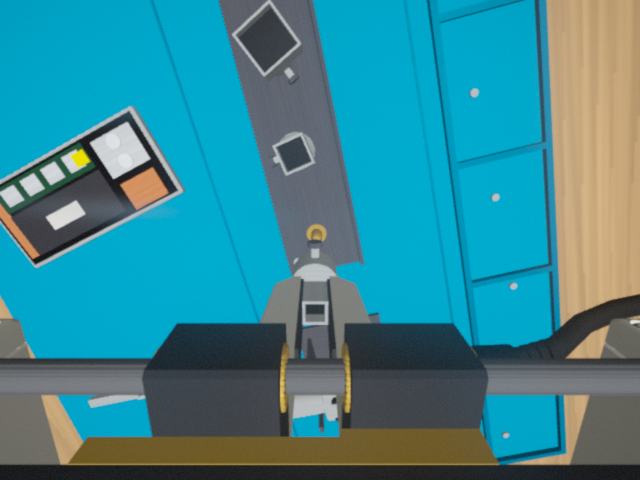

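Nozzle 12 is held straight, post 4's flange shows at (316,232), and nozzles 20 and 28 are upright on their posts. I'll lower it.

Call:
arm_command(
  claw=[0.005,0.005,0.005,0.005,0.005,0.005,0.005,0.005,0.005,0.005,0.005],
  translation=[
    [0.001,-0.0005,0],
    [0,0,-0.018],
    [0,0,-0.018],
    [0,0,-0.01],
    [0,0,-0.008],
    [0,0,-0.008],
    [0,0,-0.007],
    [0,0,-0.005],
    [0,0,0],
    [0,0,0],
    [0,0,0],
  ],
  delta_rot=[
    [0,0,0],
    [0,0,0],
    [0,0,0],
    [0,0,0],
    [0,0,0],
    [0,0,0],
    [0,0,0],
    [0,0,0],
    [0,0,0],
    [0,0,0],
    [0,0,0],
  ],
)

```text
time_s: 15.68
ee_pos: [0.6472, -0.0794, 0.0421]
orientation: [0.787, 0.617, 0.0, 0.0]
ft_force: [-0.1, 0.7, -0.8]
width: 0.012
gripper_force: 20.0
```

Call:
arm_command(
  claw=[0.005,0.03,0.03,0.03,0.03,0.03,0.03,0.03],
  translation=[
    [0,0,-0.001],
    [0,0,0],
    [0,0,0],
    [0,0,0],
    [0,0,0.01],
    [0,0,0.02],
    [0,0,0.035],
    [0,0,0.035],
  ],
  delta_rot=[
    [0,0,0],
    [0,0,0],
    [0,0,0],
    [0,0,0],
    [0,0,0],
    [0,0,0],
    [0,0,0],
    [0,0,0],
  ],
)

```text
time_s: 16.35
ee_pos: [0.6461, -0.0793, 0.1416]
orientation: [0.787, 0.617, -0.001, -0.001]
ft_force: [0.5, 0.3, 1.4]
width: 0.0298
gripper_force: 0.0
```

Call:
arm_command(
  claw=[0.07,0.07,0.07,0.07,0.07,0.07,0.07,0.07,0.07,0.07,0.07,0.07,0.07,0.07,0.07,0.07],
  translation=[
    [-0.0144,0.0245,0],
    [-0.0144,0.0245,0],
    [-0.0144,0.0245,0],
    [-0.0144,0.0245,0],
    [-0.0144,0.0245,0],
    [-0.0144,0.0245,0],
    [-0.0144,0.0245,0],
    [-0.0144,0.0245,0],
    [-0.0144,0.0245,0],
    [-0.0144,0.0245,0],
    [-0.0144,0.0245,0],
    [-0.0144,0.0245,0],
    [-0.0144,0.0245,0],
    [-0.0144,0.0245,0],
    [0,0,0],
    [0,0,0],
  ],
  delta_rot=[
    [0,0,-0.0097],
    [0,0,-0.0097],
    [0,0,-0.0097],
    [0,0,-0.0097],
    [0,0,-0.0097],
    [0,0,-0.0097],
    [0,0,-0.0097],
    [0,0,-0.0097],
    [0,0,-0.0097],
    [0,0,-0.0097],
    [0,0,-0.0097],
    [0,0,-0.0097],
    [0,0,-0.0097],
    [0,0,-0.0097],
    [0,0,0],
    [0,0,0],
  ],
)

```text
time_s: 17.68
ee_pos: [0.4445, 0.2653, 0.1414]
orientation: [0.826, 0.563, 0.0, -0.0]
ft_force: [0.4, -0.4, 0.3]
width: 0.07
gripper_force: 0.0
```

```bash
python3 look.py w36.png
```

```text
17.7333 [0.4452 0.2638 0.1412] yaw -21.6 z [ 0.001  0.    -1.   ] 0.07024357766518773 [0.4744916  0.34150182 0.30687688] 347.8511398907192 314.81227000727824 235.2441237310501
```

View pics/w36.png

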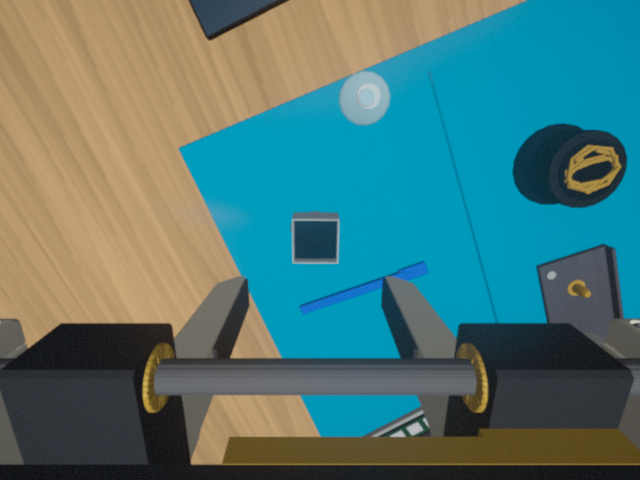

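Nozzle 36 is at (316,239), square between the fingers. I'll grasp it.

Call:
arm_command(
  claw=[0.07,0.07,0.07,0.07,0.07,0.07,0.07,0.07,0.028,0.028,0.028,0.028,0.028,0.028,0.028],
  translation=[
    [0,0,-0.02],
    [0,0,-0.02],
    [0,0,-0.02],
    [0,0,-0.02],
    [0,0,-0.02],
    [0,0,-0.011],
    [0,0,0],
    [0,0,0],
    [0,0,0],
    [0,0,0],
    [0,0,0],
    [0,0,0],
    [0,0,0],
    [0,0,0],
    [0,0,0],
  ],
  delta_rot=[
    [0,0,0],
    [0,0,0],
    [0,0,0],
    [0,0,0],
    [0,0,0],
    [0,0,0],
    [0,0,0],
    [0,0,0],
    [0,0,0],
    [0,0,0],
    [0,0,0],
    [0,0,0],
    [0,0,0],
    [0,0,0],
    [0,0,0],
  ],
)

```text
time_s: 18.98
ee_pos: [0.4453, 0.2637, 0.0299]
orientation: [0.827, 0.562, 0.0, 0.0]
ft_force: [0.1, 0.0, 4.0]
width: 0.0359
gripper_force: 20.0
```

Call:
arm_command(
  claw=[0.028,0.028,0.028,0.028,0.028,0.028,0.028,0.028,0.028,0.028,0.028,0.028,0.028,0.028,0.028,0.028,0.028],
  translation=[
    [0,0,0.015],
    [0,0,0.02],
    [0,0,0.025],
    [0,0,0.025],
    [0.0206,-0.0145,0],
    [0.0206,-0.0145,0],
    [0.0206,-0.0145,0],
    [0.0206,-0.0145,0],
    [0.0206,-0.0145,0],
    [0.0206,-0.0145,0],
    [0.0206,-0.0145,0],
    [0.0206,-0.0145,0],
    [0.0206,-0.0145,0],
    [0.0206,-0.0145,0],
    [0,0,0],
    [0,0,0],
    [0,0,0],
  ],
  delta_rot=[
    [0,0,0],
    [0,0,0],
    [0,0,0],
    [0,0,0],
    [0,0,0],
    [0,0,0],
    [0,0,0],
    [0,0,0],
    [0,0,0],
    [0,0,0],
    [0,0,0],
    [0,0,0],
    [0,0,0],
    [0,0,0],
    [0,0,0],
    [0,0,0],
    [0,0,0],
  ],
)

```text
time_s: 20.4
ee_pos: [0.6503, 0.119, 0.1141]
orientation: [0.827, 0.562, -0.001, -0.0]
ft_force: [-0.1, 1.1, -0.9]
width: 0.036
gripper_force: 20.0
```

Call:
arm_command(
  claw=[0.028,0.028,0.028,0.028,0.028,0.028,0.028,0.028,0.028,0.028,0.028],
  translation=[
    [0,0,0],
    [0,0,-0.018],
    [0,0,-0.018],
    [0,0,-0.01],
    [0,0,-0.008],
    [0,0,-0.008],
    [0,0,-0.007],
    [0,0,-0.005],
    [0,0,0],
    [0,0,0],
    [0,0,0],
  ],
  delta_rot=[
    [0,0,0],
    [0,0,0],
    [0,0,0],
    [0,0,0],
    [0,0,0],
    [0,0,0],
    [0,0,0],
    [0,0,0],
    [0,0,0],
    [0,0,0],
    [0,0,0],
  ],
)

```text
time_s: 21.32
ee_pos: [0.6515, 0.1186, 0.041]
orientation: [0.827, 0.562, 0.0, 0.0]
ft_force: [-0.2, -0.4, -0.1]
width: 0.0361
gripper_force: 20.0
```

Call:
arm_command(
  claw=[0.052,0.052,0.052,0.052,0.052,0.052,0.052,0.052,0.052,0.052,0.052,0.052,0.052,0.052,0.052],
  translation=[
    [0,0,0],
    [0,0,0],
    [0,0,0],
    [0,0,0.01],
    [0,0,0.02],
    [0,0,0.035],
    [0,0,0.035],
    [-0.03,0,0],
    [-0.03,0,0],
    [-0.03,0,0],
    [-0.03,0,0],
    [-0.03,0,0],
    [-0.03,0,0],
    [0,0,0],
    [0,0,0],
  ],
  delta_rot=[
    [0,0,0],
    [0,0,0],
    [0,0,0],
    [0,0,0],
    [0,0,0],
    [0,0,0],
    [0,0,0],
    [0,0,0],
    [0,0,0],
    [0,0,0],
    [0,0,0],
    [0,0,0],
    [0,0,0],
    [0,0,0],
    [0,0,0],
  ],
)

```text
time_s: 22.57
ee_pos: [0.4704, 0.1187, 0.1417]
orientation: [0.827, 0.562, 0.0, 0.0]
ft_force: [1.0, 0.3, 0.2]
width: 0.0522
gripper_force: 0.0
```

```bash
python3 - <<'E'
from h import *
snap('scene','end.png'); im=cv2.imread('pics/end.png')
cv2.imwrite('pics/endc.png',cv2.resize(im[190:330,150:430],(800,400),interpolation=cv2.INTER_CUBIC))
E
```

```text
(no output)
```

View pics/endc.png

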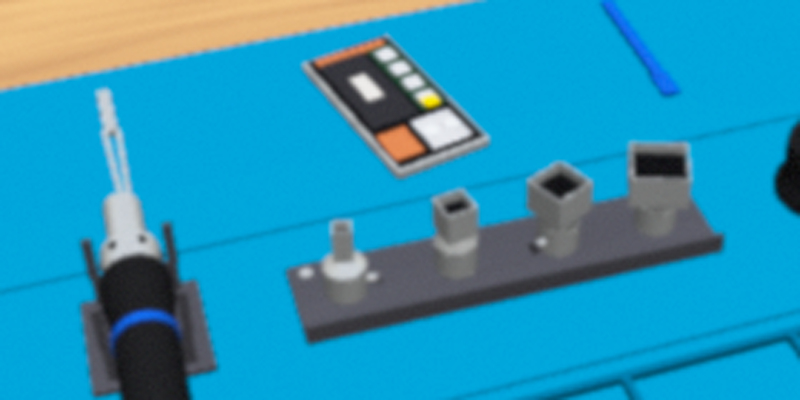

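The picture shows all four nozzles seated upright in order at (347,270), (457,240), (558,215) and (658,195). The phone is unmoved.

```bash
python3 -c "
from rig import env
print(env.sign_off())"
```

```text
the job is handed in; nothing more can be done
None
```

All four nozzles are on the rack, mouths up, smallest (12 mm) on the post next to the handpiece and largest (36 mm) on the far one; all are released, the phone looks unmoved in the last picture, and I handed the job in at about 23 s (sign-off returned no verdict).

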